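# Scrape corn cobs into the scrap bin and put the scraper away

### The arm

A 7-joint arm with a two-finger parallel gripper is mounted at the origin on a cart in front of the work surface, level with it; the furniture and walls round the work are solid. World frame = base frame: x ahead of the robot, y to its left, z up, the work surface at z = 0. Lengths are in m, angles in rad, forces in N, time in s.
With the tool pointing down it reaches from about 0.4 to 0.85 m from the base axis. Payload 10.4 kg.
Tool frame: the origin (TCP) lies at the centre of the arm's flange, where the gripper is bolted on; the fingertips stand 173 mm ahead of it and the grasp point (between the pads) lies 155 mm ahead of it; z points along the fingers, y is the line along which they close (so a half turn about z gives the same grasp; the last joint's range is limited). The gripper opens to 85 mm and grips with 20 to 120 N. Pads are 22 mm wide; open, the fingers measure 114 mm over their backs; the gripper's body (76 mm by 85 mm) begins 54 mm behind the grasp point. The pads swing forward as they close: fully open they stand 13 mm farther back than shut.
Start: joints at [-1.281, 0.332, -0.065, 1.46, 0.022, 1.35, -0.088], TCP at [0.192, 0.595, 0.405] pointing down, gripper open.
Joint ranges: [-2.6, 2.6], [-0.5, 2.12], [-1.47, 1.34], [0.16, 2.42], [-1.27, 4.41], [0.06, 2.06], [-2.6, 2.6]. Speed limits (rad/s): [2.22, 2.22, 2.79, 2.79, 3.14, 3.14, 3.14].

### API

Orientations are given as a unit quaternion [x, y, z, w].
In Python, from workcell import manip, viewer, finder gives the robot as it stands.
- The arm moves only by the tool arm_command, never from a script. Its argument "plan" is a list of rows, each an object with "dp": the shift along the tool's x, y, z in mm, a list of three; "spin": the turn about the tool's z in rad. A call has 1 to 5 rows; each row shifts and turns the commanded pose from where the row before left it, along the tool's axes as they then stand; what a row does not reach is not made up. A row lasts 1/10 s, in which the tool goes at most 50 mm and 8.59 degrees, less where a joint would pass 70% of its speed; a pose out of reach is approached as far as the arm can. A call is refused whole if a number of a shift passes 50 or a number of a turn 0.15, either way. A call with a gripper value outside its range is refused whole. "grip" is the closure, from -1 (fully open) to 1 (shut), set as the call begins (left out, the last holds). The fingers move at their own pace and stop on an object; "newtons" is the grip in N (left out, the last holds). Time passes only in rows, so rows that do not move let the fingers close. It gives the time, the measured TCP pose, the force, the opening and the grip force at its end, in the units of the state.
- manip.get_obs(): the state, without advancing time (a new reading comes with each control period).
- viewer.camera(name): name is "scene" or "top" or "wrist"; returns the picture (384x512x3 uint8, blue, green, red); there is no depth.
- viewer.camera_params(name): a dict with "vertical_fov" (degrees; the focal length in pixels is half the picture's height over the tangent of half this angle, whatever the lens; pixels are square), "cx", "cy" (the principal point, pixels), "k1" (the pictures are not rectified: a ray, as slopes to the right and down, at radius r is drawn at 1 + k1 r^2 times it, then the intrinsics apply), "R" (3x3) and "t" (3): a world point X has camera coordinates R X + t; the wrist camera has in their place "T_tool_cam" (4x4, takes a point from camera to tool coordinates, whose origin is the TCP and whose axes are the flange's). Camera axes: x right, y down, z forward; pixel columns grow to the right and rows downward; lengths in m; the calibration is good to about 2 mm. A picture is of the moment at which its call begins: read the wrist's pose just before it. camera_params takes no time and is no camera call.
- manip.hand_in(): hands the job in; it is judged then, once.
Trained networks look in the newest picture that a camera, given by its name, has taken for a name from the list of things; names that differ only in an ending like _2 or _b are one class to them, and where a whole thing is asked for, a point or a joint stands for the part that bears it (a point fixed in the world has none). Each returns a list of dicts, best first, with "score" (0 to 1); they miss things now and then, are a little off and sometimes report something else, mostly with a low value. They report only what shows in the picture. A call takes as long as a camera call.
- finder.find_in(camera, thing): "position" ([x, y, z] in m, in world coordinates, good to about 4 mm: the middle of the surface that is visible of it).
The state is a dict: "clock": time; "joint_pos": joint angles; "joint_velocities": joint speeds; "tau": joint torques, N m; "position": TCP position; "ee_rot": TCP orientation; "ft_force": force on the tool from outside, world axes, zero at the start; "torque": the same for the moment, N m; "grip_width": opening from 0.0 (shut) to 1.0 (fully open); "grasp_force": force on a finger pad.
Only numpy, scipy, OpenCV 4.12 (cv2) and the standard library are available. Lean on these libraries where they do the work, as an engineer would, in place of code of your own. Each camera call takes 0.05 s, during which the arm holds its last target. There are 200 camera calls.

### The job

Take the bench scraper out of its slanted stand and use it to push the three corn cobs off the drainboard into the scrap bin that stands in the sink; do not touch the cobs with the gripper. Then put the scraper back in the stand's slot, fully home, and let go. Do not disturb the mug, the glass or the honey jar.

Things in the scene. Friction and masses are not known exactly. Their poses are not given: they have to be found in the camera images.
- scrap_bin: Open-topped grey scrap bin, 240 (x) by 160 (y) by 190 mm tall, walls 4 mm, inner floor 25 mm up, fixed in the sink bowl left of the drainboard. Origin at the middle of its underside; axes along the world axes. Its right side (-y) has a sloping pouring lip, as wide as the bin: what is pushed over the drainboard's edge within the bin's width goes into it. The drainboard is flat, at world z = 0.
- bin_mouth (a point): Middle of the bin's mouth, 22 mm below the drainboard. The drainboard ends in a straight drop to the bowl at world y = 0.325, 103 mm to the right (-y) of this point; there the lip begins, tucked just under the board's rounded edge, and slopes down to the rim, 80 mm from this point. A blade held just above board height passes over lip and rim.
- holder: Fixed wooden scraper stand on the right of the drainboard; base 135 x 132 mm, origin on the board, 12 mm (own x) short of the point below the block's lower face. It carries the slanted slot block, whose top leans 30 degrees from vertical towards the stand's own -x (to the left, more or less towards the sink).
- slot_block: The slanted block (46 x 146 x 74 mm) with the slot, fixed on the stand. Its z axis runs along the slot, out of its mouth (up, leaning 30 degrees); its y runs along the slot's length; x across the slot. Origin in the middle of the block's lower face.
- slot_floor (a point): Middle of the slot's floor, with the axes of the slot block (z out of the slot). The slot is 111 mm long (y), 7 mm wide (x) and 56 mm deep, closed at the ends.
- slot_mouth (a point): Middle of the slot's mouth in the block's top face, 56 mm from the slot floor along z; the mouth's edges are chamfered by 6 mm. Same axes.
- scraper: Bench scraper, at first standing in the slot (leaning a few degrees in its play). Steel blade 100 mm wide (y), 3 mm thick (x), straight lower edge; wooden grip bar 104 mm long (y), 24 mm thick (x), 76 to 110 mm above that edge (z). Origin mid-edge; z points up the blade to the grip. Both faces alike; about 250 g. Fully home, the edge stands on the slot floor and 20 mm of blade shows.
- mug: Two-tone mug, 90 mm wide, 105 mm tall, standing behind the work; a bystander. Origin at the middle of its underside.
- glass: Clear tumbler, 81 mm wide, 92 mm tall, standing behind the work; a bystander. Origin at the middle of its underside.
- jar: Honey jar with a dark lid, 65 mm wide, 86 mm tall, standing behind the work; a bystander. Origin at the middle of its underside.
- cob0: Eaten corn cob, a pale woody spindle 96 mm long and 27 mm thick, lying on the drainboard with its long axis along its own x; it slides when pushed rather than rolls. Origin under its middle, on the board; about 70 g. Three of them, alike.
- cob1: Eaten corn cob, a pale woody spindle 96 mm long and 27 mm thick, lying on the drainboard with its long axis along its own x; it slides when pushed rather than rolls. Origin under its middle, on the board; about 70 g. Three of them, alike.
- cob2: Eaten corn cob, a pale woody spindle 96 mm long and 27 mm thick, lying on the drainboard with its long axis along its own x; it slides when pushed rather than rolls. Origin under its middle, on the board; about 70 g. Three of them, alike.

How it is judged:
By the outcome, as a careful person would: the job done as asked, in the order asked, and still so for the second after the job is handed in, with the robot touching nothing.
It also fails if it takes over 72 s, if anything falls off the work surface, if the arm or the gripper's body presses on something with over 40 N, if the wrist force passes 120 N, or if a joint passes its speed limit or range.

## Working session

There is one attempt and no reset: what is moved stays moved. The work goes in short steps, Python scripts to look and compute and a tool call to move; the robot and the scene stay as the last step left them, time stands still between calls to the robot, and variables do not carry over. Pictures are saved under pics/ and viewed, at most 10 in all, crops included, and the job is handed in when it is done.

Besides the shell and the picture viewer there is one more tool, called after ">>>" as a command line: name --argument value ..., lists and objects as JSON in quotes. arm_command: Moves the arm, as the interface text tells. Its arguments: {"type":"object","properties":{"plan":{"type":"array","items":{"type":"object","properties":{"dp":{"type":"array","items":{"type":"number"}},"spin":{"type":"number"}}}},"grip":{"type":"number"},"newtons":{"type":"number"}},"required":["plan"]}

```bash
mkdir -p pics; python3 - <<'E'
from workcell import manip, viewer, finder
import cv2, numpy as np
np.set_printoptions(precision=4,suppress=True)
o=manip.get_obs(); print(o)
a=viewer.camera('scene');b=viewer.camera('top')
cv2.imwrite('pics/scene.png',a);cv2.imwrite('pics/top.png',b)
for c in('scene','top','wrist'): print(c,viewer.camera_params(c))
for c in('scene','top'):
  for t in ('scraper','slot_block','holder','cob0','mug','glass','jar','scrap_bin'):
    print(c,t,[(np.round(d['position'],3).tolist(),round(d['score'],2)) for d in finder.find_in(c,t)][:4])
E
```

```text
{'clock': 0.0, 'joint_pos': array([-1.2806,  0.3328, -0.0647,  1.461 ,  0.0216,  1.3499, -0.0885]), 'joint_velocities': array([-0.0003, -0.0001, -0.0001,  0.0015, -0.002 , -0.0021, -0.0003]), 'tau': array([  0.0003, -62.5452,   0.0493, -39.1606,   0.0163,   0.0099,
        -0.    ]), 'position': array([0.1923, 0.5945, 0.4039]), 'ee_rot': array([ 0.1558,  0.9878, -0.0007, -0.0001]), 'ft_force': array([ 0.0296,  0.2981, -0.0825]), 'torque': array([ 0.0038, -0.0076, -0.0249]), 'grasp_force': 0.0, 'grip_width': 0.9981956475256651}
scene {'vertical_fov': 44.5081757986308, 'cx': 250.9338739209537, 'cy': 192.99388705762013, 'k1': 0.022765339970626405, 'R': array([[-0.8409, -0.5412,  0.0061],
       [-0.3973,  0.6097, -0.6859],
       [ 0.3674, -0.5792, -0.7277]]), 't': array([0.5512, 0.1969, 1.4146])}
top {'vertical_fov': 47.19402061318908, 'cx': 253.63858777669645, 'cy': 190.43653081442088, 'k1': -0.1591307650870072, 'R': array([[-0.0037, -1.    , -0.0018],
       [-0.9964,  0.0039, -0.0847],
       [ 0.0847,  0.0015, -0.9964]]), 't': array([0.0616, 0.6065, 1.1241])}
wrist {'vertical_fov':
[... 452 characters left out ...]
594, 0.211, 0.022], 0.68), ([0.504, 0.177, 0.026], 0.57)]
scene mug [([0.752, 0.025, 0.07], 0.86)]
scene glass [([0.754, 0.207, 0.068], 0.97)]
scene jar [([0.704, -0.087, 0.065], 0.95)]
scene scrap_bin [([0.513, 0.415, -0.088], 0.82)]
top scraper [([0.51, -0.192, 0.14], 0.9), ([0.555, 0.033, 0.021], 0.46), ([0.499, -0.231, 0.092], 0.34)]
top slot_block [([0.501, -0.237, 0.093], 0.88)]
top holder [([0.504, -0.224, 0.045], 0.6)]
top cob0 [([0.596, 0.21, 0.024], 0.79), ([0.478, 0.17, 0.018], 0.77)]
top mug [([0.766, 0.017, 0.047], 0.79)]
top glass [([0.552, 0.032, 0.021], 0.63), ([0.757, 0.181, 0.091], 0.58)]
top jar [([0.706, -0.099, 0.083], 0.59)]
top scrap_bin [([0.507, 0.466, -0.153], 0.6)]
```

View pics/scene.png

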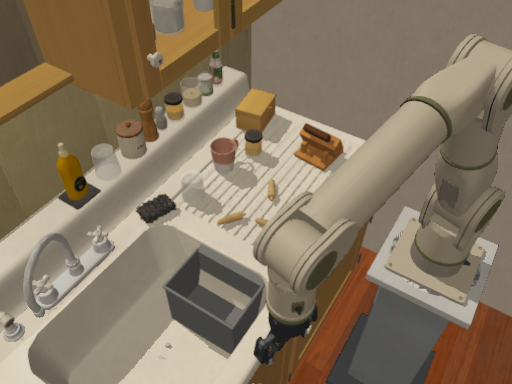

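View pics/top.png

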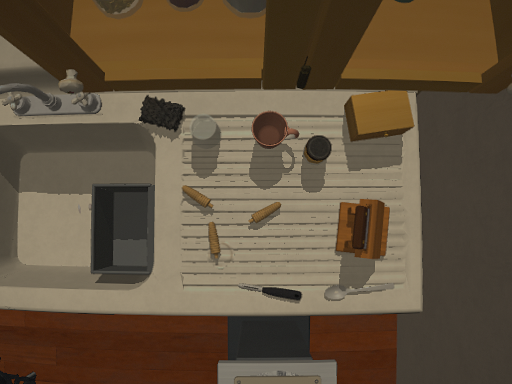

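The top view shows cobs at px (197,197), (214,238) and (266,212). The stand is at (362,228), with the grip running roughly along world x. The scene view shows the knife and spoon near the front, and the bystanders behind. Next I'll make metric rectified views.

```bash
cat > h.py <<'E'
from workcell import manip, viewer, finder
import cv2, numpy as np
from scipy.spatial.transform import Rotation as Ro
np.set_printoptions(precision=4,suppress=True)
def cam(name,o=None):
    p=viewer.camera_params(name)
    if name=='wrist':
        o=o or manip.get_obs(); M=np.eye(4); M[:3,:3]=Ro.from_quat(o['ee_rot']).as_matrix(); M[:3,3]=o['position']
        W=np.linalg.inv(M@np.array(p['T_tool_cam'])); R,t=W[:3,:3],W[:3,3]
    else: R,t=np.array(p['R']),np.array(p['t'])
    return p,R,t,192/np.tan(np.radians(p['vertical_fov']/2))
def proj(c,X):
    p,R,t,f=c; Y=np.asarray(X,float)@R.T+t; s=Y[...,:2]/Y[...,2:]; r2=(s**2).sum(-1,keepdims=True)
    return s*(1+p['k1']*r2)*f+[p['cx'],p['cy']]
def rect(c,img,x0,x1,y0,y1,z,s): # s px/m; image up=+x, left=+y
    X,Y=np.meshgrid(np.arange(x1,x0,-1/s),np.arange(y1,y0,-1/s),indexing='ij')
    m=proj(c,np.stack([X,Y,np.full_like(X,z)],-1)).astype(np.float32)
    return cv2.remap(img,m[...,0],m[...,1],cv2.INTER_CUBIC)
def grid(im,x0,x1,y0,y1,s,d=.05):
    for k in np.arange(np.ceil(x0/d),x1/d): r=int((x1-k*d)*s); cv2.line(im,(0,r),(im.shape[1],r),(255,0,0),1); cv2.putText(im,f'{k*d:.2f}',(0,r-2),0,.35,(255,0,255))
    for k in np.arange(np.ceil(y0/d),y1/d): r=int((y1-k*d)*s); cv2.line(im,(r,0),(r,im.shape[0]),(255,0,0),1); cv2.putText(im,f'{k*d:.2f}',(r+1,10),0,.35,(255,0,255))
    return im
def tool(o=None):
    o=o or manip.get_obs(); return o['position'],Ro.from_quat(o['ee_rot']).as_matrix()
E
python3 - <<'E'
from h import *
im=viewer.camera('top'); c=cam('top')
A=grid(rect(c,im,.42,.66,.02,.36,.013,1500),.42,.66,.02,.36,1500)
B=grid(rect(c,im,.40,.62,-.32,-.12,.14,1500),.40,.62,-.32,-.12,1500)
H=max(A.shape[0],B.shape[0]); P=lambda q:cv2.copyMakeBorder(q,0,H-q.shape[0],0,0,0)
C=np.hstack([P(A),P(B)]); C=cv2.resize(C,None,fx=min(1,800/C.shape[1]),fy=min(1,800/C.shape[1]));cv2.imwrite('pics/r1.png',C);print(C.shape)
E
```

```text
(357, 800, 3)
```

View pics/r1.png

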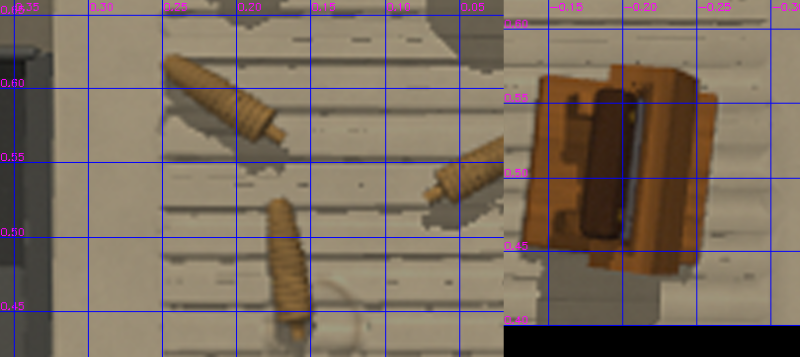

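Cobs lie near (.594,.208), (.478,.165) and (.553,.033). The stand's slot axis is about (1,-0.1) in world, with the grip centre around (.507,-.187). Moving to look from above the stand.

>>> arm_command --plan '[{"dp": [0,0,0],"spin": -0.105},{"dp": [0,0,0],"spin": -0.105},{"dp": [-35,-27,0],"spin": 0},{"dp": [-35,-27,0],"spin": 0},{"dp": [-35,-27,0],"spin": 0}]' --grip -1

```text
clock: 1.45
position: [0.2894, 0.5022, 0.4047]
ee_rot: [0.051, 0.999, 0.0, 0.0]
ft_force: [0.3, 0.5, -0.6]
grip_width: 0.994
grasp_force: 0.0
```

>>> arm_command --plan '[{"dp": [-35,-27,0],"spin": 0},{"dp": [-35,-27,0],"spin": 0},{"dp": [-35,-27,0],"spin": 0},{"dp": [-35,-27,0],"spin": 0},{"dp": [-35,-27,0],"spin": 0}]'

```text
clock: 1.95
position: [0.4497, 0.3496, 0.405]
ee_rot: [0.051, 0.999, 0.0, 0.0]
ft_force: [0.2, 0.5, 0.0]
grip_width: 1.002
grasp_force: 0.0
```

>>> arm_command --plan '[{"dp": [-7,-35,0],"spin": 0},{"dp": [-7,-35,0],"spin": 0},{"dp": [-7,-35,0],"spin": 0},{"dp": [-7,-35,0],"spin": 0},{"dp": [-7,-35,0],"spin": 0}]'

```text
clock: 2.45
position: [0.4655, 0.1719, 0.4049]
ee_rot: [0.051, 0.999, 0.0, 0.0]
ft_force: [0.5, 1.0, 1.0]
grip_width: 1.0
grasp_force: 0.0
```

>>> arm_command --plan '[{"dp": [-7,-35,0],"spin": 0},{"dp": [-7,-35,0],"spin": 0},{"dp": [-7,-35,0],"spin": 0},{"dp": [-7,-35,0],"spin": 0},{"dp": [-7,-35,0],"spin": 0}]'

```text
clock: 2.95
position: [0.4822, -0.0057, 0.4049]
ee_rot: [0.051, 0.999, 0.0, 0.0]
ft_force: [1.6, 0.8, 0.1]
grip_width: 1.002
grasp_force: 0.0
```

>>> arm_command --plan '[{"dp": [-7,-35,0],"spin": 0},{"dp": [-7,-35,0],"spin": 0},{"dp": [-7,-35,0],"spin": 0},{"dp": [-7,-35,0],"spin": 0},{"dp": [0,0,0],"spin": 0}]'

```text
clock: 3.45
position: [0.4952, -0.1513, 0.405]
ee_rot: [0.055, 0.998, -0.001, 0.0]
ft_force: [-0.1, -0.4, 0.5]
grip_width: 1.002
grasp_force: 0.0
```

```bash
python3 - <<'E'
from h import *
o=manip.get_obs(); im=viewer.camera('wrist'); c=cam('wrist',o); print(o['clock'],o['position'],o['ee_rot'],o['ft_force'],o['joint_pos'])
for t in('scraper','slot_block','holder'): print(t,[(d['position'],round(d['score'],2)) for d in finder.find_in('wrist',t)][:2])
w=cv2.resize(im,(800,600),interpolation=cv2.INTER_CUBIC); cv2.imwrite('pics/w1.png',w); cv2.imwrite('pics/w1raw.png',im)
np.save('w1.npy',np.r_[o['position'],o['ee_rot']])
E
```

```text
3.45 [ 0.4952 -0.1513  0.405 ] [ 0.0548  0.9985 -0.0009  0.0003] [-0.1266 -0.4275  0.4956] [-0.318   0.0876  0.5626  1.7685 -0.0468  1.2982  1.7166]
scraper [([0.5026, -0.1936, 0.1377], 0.77)]
slot_block [([0.4862, -0.2299, 0.091], 0.84)]
holder [([0.4885, -0.2256, 0.0726], 0.72)]
```

View pics/w1.png

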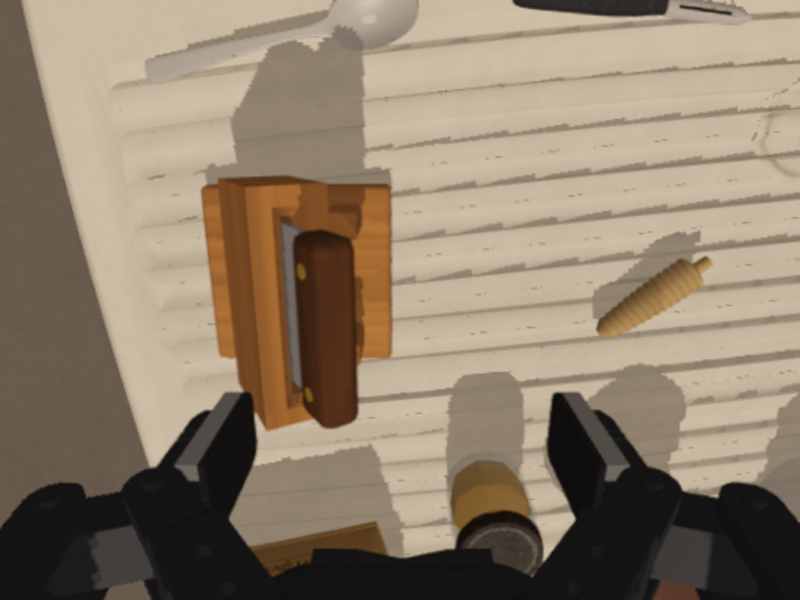

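```bash
cat > m.py <<'E'
from h import *
from scipy.optimize import least_squares
c30,s30=np.cos(np.pi/6),np.sin(np.pi/6)
def frame(yaw,lean=0):
    xs=np.array([np.cos(yaw),np.sin(yaw),0]);Z=np.array([0,0,1.]);a=np.pi/6+lean
    z=np.cos(a)*Z-np.sin(a)*xs; x=np.cos(a)*xs+np.sin(a)*Z
    return np.stack([x,np.cross(z,x),z],1)
def blk(p,P): return np.array(p[:3])+np.asarray(P)/1000@frame(p[3]).T
def box(x,y,z0,z1): return np.array([[a,b,c] for c in(z0,z1) for a,b in((-x,-y),(x,-y),(x,y),(-x,y))],float)
def wire(im,c,X,col):
    q=np.round(proj(c,X)*8).astype(int)
    for i in range(4):
        for a,b in((i,(i+1)%4),(4+i,4+(i+1)%4),(i,i+4)): cv2.line(im,tuple(map(int,q[a])),tuple(map(int,q[b])),col,1,cv2.LINE_AA,3)
E
python3 - <<'E'
from m import *
v=np.load('w1.npy');o=dict(position=v[:3],ee_rot=v[3:]);cw=cam('wrist',o)
s=.64
pts=np.array([[23,-73,74],[23,73,74],[-23,-73,74]]);px=np.array([[245,180],[268,428],[328,183]])*s
fin=np.array([.5,-.235,.092])
f=lambda p:((proj(cw,blk(p,pts))-px)).ravel()
r=least_squares(f,[.5,-.25,.03,-1.67],x_scale=[.01,.01,.01,.1]);p=r.x;print(p,np.degrees(p[3]),r.fun)
print('mouth',blk(p,[0,0,74]),'floor',blk(p,[0,0,18]),'grip',blk(p,[0,0,18+93]))
np.save('p.npy',p)
W=cv2.imread('pics/w1raw.png')
out=[]
for n,im,(x,y,w,h) in(('wrist',W,(110,90,150,200)),('top',cv2.imread('pics/top.png'),(325,185,75,100)),('scene',cv2.imread('pics/scene.png'),(285,115,75,100))):
    c=cw if n=='wrist' else cam(n)
    k=600/h; big=cv2.resize(im[y:y+h,x:x+w],None,fx=k/2*1,fy=k/2,interpolation=cv2.INTER_CUBIC)
    # draw scaled
    pr=proj
    class Q: pass
    def W2(X,col):
        q=((proj(c,X)-[x,y]+.5)*k/2)
        q=np.round(q).astype(int).tolist()
        for i in range(4):
            for a,b in((i,(i+1)%4),(4+i,4+(i+1)%4),(i,i+4)): cv2.line(big,q[a],q[b],col,1,cv2.LINE_AA)
    W2(blk(p,box(23,73,0,74)),(255,255,0)); W2(blk(p,box(12,52,18+76,18+110)),(0,255,0))
    out.append(big)
C=np.hstack(out);print(C.shape);cv2.imwrite('pics/fit.png',C)
E
```

```text
[ 0.5018 -0.2522  0.0294 -1.6856] -96.57834038790276 [ 0.5841  2.0572 -0.6773  0.0273  0.0096 -2.2294]
mouth [ 0.5061 -0.2154  0.0935] floor [ 0.5029 -0.2432  0.045 ] grip [ 0.5082 -0.197   0.1256]
(300, 675, 3)
```

View pics/fit.png

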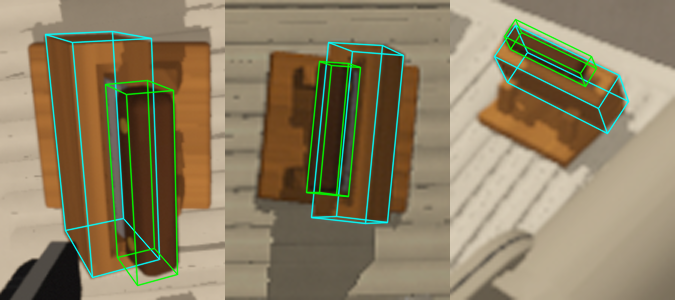

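The model fits the stand and the grip bar well: the bar centre is about (.508,-.196,.126). I'll descend and grasp.

>>> arm_command --plan '[{"dp": [-9,-22,0],"spin": 0},{"dp": [-9,-22,0],"spin": 0},{"dp": [0,0,40],"spin": 0},{"dp": [0,0,40],"spin": 0},{"dp": [0,0,0],"spin": 0}]'

```text
clock: 4.15
position: [0.508, -0.19, 0.3203]
ee_rot: [0.05, 0.999, 0.001, -0.004]
ft_force: [-0.7, 0.3, -0.1]
grip_width: 0.999
grasp_force: 0.0
```

>>> arm_command --plan '[{"dp": [0,0,25],"spin": 0},{"dp": [0,0,20],"spin": 0},{"dp": [0,0,0],"spin": 0}]'

```text
clock: 4.45
position: [0.5093, -0.1908, 0.2793]
ee_rot: [0.051, 0.999, 0.0, -0.001]
ft_force: [-0.6, 0.3, -0.6]
grip_width: 0.999
grasp_force: 0.0
```

>>> arm_command --plan '[{"dp": [0,0,0],"spin": 0},{"dp": [0,0,0],"spin": 0},{"dp": [0,0,0],"spin": 0},{"dp": [0,0,0],"spin": 0},{"dp": [0,0,0],"spin": 0}]' --grip 1 --newtons 40

```text
clock: 4.95
position: [0.5096, -0.1936, 0.2818]
ee_rot: [0.052, 0.999, -0.001, 0.002]
ft_force: [-3.6, -3.8, 12.1]
grip_width: 0.429
grasp_force: 39.0
```

```bash
python3 - <<'E'
from h import *
o=manip.get_obs(); print(o)
im=viewer.camera('wrist'); cv2.imwrite('pics/w2raw.png',im);cv2.imwrite('pics/w2.png',cv2.resize(im,(640,480)))
E
```

```text
{'clock': 4.95, 'joint_pos': array([-0.2204,  0.2872,  0.5797,  1.8485, -0.1781,  1.054 ,  1.8952]), 'joint_velocities': array([-0.0008,  0.0013,  0.0002, -0.0001,  0.0017,  0.0011, -0.    ]), 'tau': array([ -2.5709, -42.3385,   3.1177, -30.8418,  -1.8057,  -0.1795,
         0.0861]), 'position': array([ 0.5096, -0.1936,  0.2818]), 'ee_rot': array([ 0.052 ,  0.9986, -0.0011,  0.0016]), 'ft_force': array([-3.6304, -3.7639, 12.0711]), 'torque': array([-1.451 ,  0.7004, -0.066 ]), 'grasp_force': 38.9551006257534, 'grip_width': 0.4292844015671254}
```

View pics/w2.png

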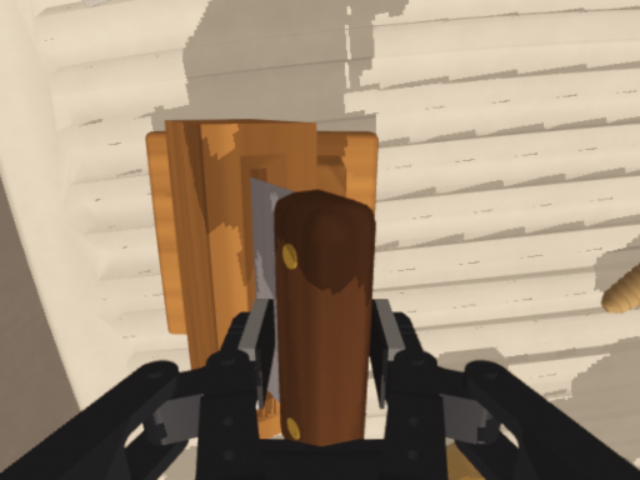

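Held at a width of 36 mm, so the bar is still tilted about 30° in the pads. Pulling along the slot.

>>> arm_command --plan '[{"dp": [0,5,-8.7],"spin": 0},{"dp": [0,5,-8.7],"spin": 0},{"dp": [0,5,-8.7],"spin": 0},{"dp": [0,5,-8.7],"spin": 0},{"dp": [0,5,-8.7],"spin": 0}]'

```text
clock: 5.5
position: [0.5117, -0.1672, 0.3239]
ee_rot: [0.052, 0.999, -0.0, 0.0]
ft_force: [-0.4, -4.2, -2.7]
grip_width: 0.427
grasp_force: 40.5
```

```bash
python3 - <<'E'
from h import *
o=manip.get_obs(); print(o['position'],o['ft_force'],o['torque'],o['grip_width'],o['grasp_force'])
a=viewer.camera('top')[170:270,310:410];b=viewer.camera('scene')[100:180,270:370]
cv2.imwrite('pics/c3.png',np.hstack([cv2.resize(a,(400,400),interpolation=2),cv2.resize(b,(400,400),interpolation=2)]))
E
```

```text
[ 0.5117 -0.1672  0.3239] [-0.3871 -4.1586 -2.7175] [-0.9656  0.1204 -0.0603] 0.4270847266449593 40.51021993160248
```

>>> arm_command --plan '[{"dp": [0,5,-8.7],"spin": 0},{"dp": [0,5,-8.7],"spin": 0},{"dp": [0,5,-8.7],"spin": 0},{"dp": [0,5,-8.7],"spin": 0},{"dp": [0,0,0],"spin": 0}]'

```text
clock: 6.1
position: [0.5145, -0.1462, 0.3593]
ee_rot: [0.051, 0.999, 0.0, 0.001]
ft_force: [0.8, 0.2, -2.8]
grip_width: 0.415
grasp_force: 40.1
```

```bash
python3 - <<'E'
from h import *
o=manip.get_obs(); print(o['position'],o['ft_force'],o['torque'],o['grip_width'],o['grasp_force'])
a=viewer.camera('wrist');b=viewer.camera('scene')[90:190,270:370]
cv2.imwrite('pics/c4.png',np.hstack([cv2.resize(a,(480,400)),cv2.resize(b,(320,400),interpolation=2)]))
E
```

```text
[ 0.5145 -0.1462  0.3593] [ 0.8237  0.2159 -2.7688] [ 0.0585 -0.0169  0.0398] 0.41487458013520245 40.10075926780701
```

View pics/c4.png

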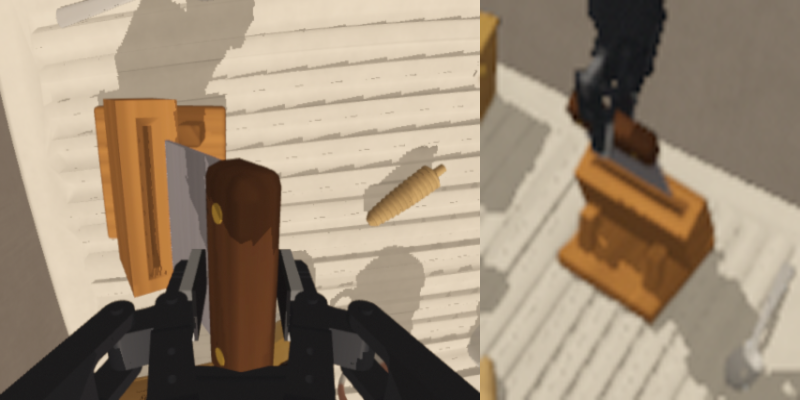

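The scraper is out and still tilted in the pads, and the empty slot is visible on the left. Next I'll work out the blade tilt, refine the slot pose from this view, and get the cob outlines.

```bash
python3 - <<'E'
from m import *
o=manip.get_obs(); im=viewer.camera('wrist'); cv2.imwrite('pics/w4raw.png',im); np.save('w4.npy',np.r_[o['position'],o['ee_rot']])
c=cam('wrist',o);P,R=tool(o)
q=np.array([165*512/480,142*.96])
for th in(20,24,28,32):
  t=np.radians(th); print(th,proj(c,P+R@np.array([.05,-.093*np.sin(t),.156+.093*np.cos(t)])),'meas',q)
p=np.load('p.npy')
print('slot ends pred',proj(c,blk(p,[[0,-55.5,74],[0,55.5,74]])),'meas ~',np.array([[146,121],[157,281]])*[512/480,.96])
t=cv2.imread('pics/top.png');r=rect(cam('top'),t,.40,.66,-.05,.30,.012,2000)
h=cv2.cvtColor(r,cv2.COLOR_BGR2HSV);m=cv2.morphologyEx(((h[...,1]>95)&(h[...,2]>90)).astype(np.uint8),cv2.MORPH_OPEN,np.ones((7,7)))
for k in cv2.findContours(m,0,1)[0]:
  if cv2.contourArea(k)>2000:
    b=cv2.boxPoints(cv2.minAreaRect(k)); B=np.c_[.66-b[:,1]/2000,.30-b[:,0]/2000]; print('cob',B.mean(0),'box',B.ravel())
E
```

```text
20 [208.436  132.7585] meas [176.   136.32]
24 [198.5606 133.2948] meas [176.   136.32]
28 [188.6455 133.9371] meas [176.   136.32]
32 [178.6853 134.6897] meas [176.   136.32]
slot ends pred [[161.1897 120.145 ]
 [171.582  259.4014]] meas ~ [[155.7333 116.16  ]
 [167.4667 269.76  ]]
cob [0.4855 0.1668] box [0.5246 0.1847 0.5281 0.1606 0.4463 0.1489 0.4429 0.1731]
cob [0.5555 0.0264] box [ 0.5441  0.0677  0.5866 -0.0031  0.567  -0.0149  0.5244  0.056 ]
cob [0.598  0.2158] box [0.6098 0.2564 0.63   0.2434 0.5861 0.1751 0.5659 0.1881]
```

>>> arm_command --plan '[{"dp": [0,35,0],"spin": -0.1},{"dp": [0,40,0],"spin": -0.1},{"dp": [-10,40,0],"spin": -0.075},{"dp": [0,40,0],"spin": 0},{"dp": [0,40,0],"spin": 0}]' --newtons 50

```text
clock: 6.75
position: [0.5096, 0.0484, 0.3575]
ee_rot: [-0.086, 0.996, -0.0, -0.0]
ft_force: [0.6, -0.1, -2.6]
grip_width: 0.412
grasp_force: 50.1
```

>>> arm_command --plan '[{"dp": [-28,24,0],"spin": 0},{"dp": [-28,24,0],"spin": 0},{"dp": [-28,24,0],"spin": 0},{"dp": [-29,25,0],"spin": 0},{"dp": [0,0,30],"spin": 0}]'

```text
clock: 7.25
position: [0.6072, 0.1673, 0.33]
ee_rot: [-0.089, 0.996, 0.002, 0.003]
ft_force: [-0.1, -0.4, -3.2]
grip_width: 0.413
grasp_force: 50.2
```

>>> arm_command --plan '[{"dp": [0,0,30],"spin": 0},{"dp": [0,0,30],"spin": 0},{"dp": [0,0,18],"spin": 0},{"dp": [0,0,10],"spin": 0},{"dp": [0,0,0],"spin": 0}]'

```text
clock: 7.75
position: [0.6043, 0.1622, 0.2388]
ee_rot: [-0.086, 0.996, -0.0, -0.001]
ft_force: [0.8, -0.6, -2.0]
grip_width: 0.417
grasp_force: 50.4
```

```bash
python3 - <<'E'
from h import *
o=manip.get_obs(); print(o['position'],o['ft_force'],o['grip_width'])
a=viewer.camera('wrist');b=viewer.camera('scene')[150:270,170:290]
cv2.imwrite('pics/c5.png',np.hstack([cv2.resize(a,(480,400)),cv2.resize(b,(320,400),interpolation=2)]))
E
```

```text
[0.6043 0.1622 0.2388] [ 0.8237 -0.632  -1.9906] 0.4167285108882389
```

View pics/c5.png

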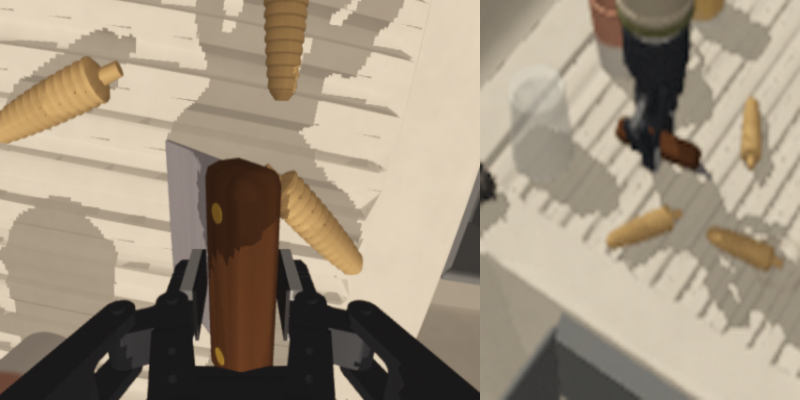

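The blade stands behind cob A (wrist view around (320,220)) and clear of B and C. Pushing.

>>> arm_command --plan '[{"dp": [0,20,-1],"spin": 0},{"dp": [0,20,0],"spin": 0},{"dp": [0,20,0],"spin": 0},{"dp": [0,20,0],"spin": 0},{"dp": [0,20,0],"spin": 0}]'

```text
clock: 8.35
position: [0.5879, 0.261, 0.2424]
ee_rot: [-0.086, 0.996, 0.0, 0.001]
ft_force: [-0.4, -1.4, -1.9]
grip_width: 0.413
grasp_force: 51.3
```

>>> arm_command --plan '[{"dp": [0,20,0],"spin": 0},{"dp": [0,20,0],"spin": 0},{"dp": [0,20,0],"spin": 0},{"dp": [0,20,0],"spin": 0},{"dp": [0,20,0],"spin": 0}]'

```text
clock: 8.85
position: [0.5707, 0.3602, 0.242]
ee_rot: [-0.086, 0.996, 0.0, 0.001]
ft_force: [-0.4, 0.1, -2.4]
grip_width: 0.413
grasp_force: 50.4
```

>>> arm_command --plan '[{"dp": [0,20,0],"spin": 0},{"dp": [0,20,0],"spin": 0},{"dp": [0,5,0],"spin": 0},{"dp": [0,0,0],"spin": 0},{"dp": [0,0,0],"spin": 0}]'

```text
clock: 9.35
position: [0.5631, 0.4025, 0.2408]
ee_rot: [-0.085, 0.996, -0.001, 0.0]
ft_force: [1.1, -1.4, -2.4]
grip_width: 0.418
grasp_force: 50.4
```

```bash
python3 - <<'E'
from h import *
o=manip.get_obs(); print(o['position'],o['ft_force'],o['grip_width'],o['joint_pos'])
for c in('top','scene','wrist'):
  im=viewer.camera(c); cv2.imwrite(f'pics/s1_{c}.png',im)
  print(c,[(np.round(d['position'],3).tolist(),round(d['score'],2)) for d in finder.find_in(c,'cob0')][:5])
E
```

```text
[0.5631 0.4025 0.2408] [ 1.0565 -1.4411 -2.3688] 0.4178138776471489 [-0.8687  0.6079  0.2599  1.4485 -0.1639  1.1071  1.1621]
top [([0.554, 0.036, 0.022], 0.67), ([0.477, 0.168, 0.018], 0.59), ([0.508, 0.418, -0.161], 0.43), ([0.554, 0.376, 0.05], 0.32)]
scene [([0.474, 0.173, 0.022], 0.75), ([0.532, 0.421, -0.166], 0.7), ([0.546, 0.042, 0.023], 0.45)]
wrist [([0.524, 0.417, -0.163], 0.81)]
```

Cob A is in the bin. Next is cob B.

>>> arm_command --plan '[{"dp": [0,0,-40],"spin": 0},{"dp": [0,0,-20],"spin": 0},{"dp": [17,-34,0],"spin": 0},{"dp": [17,-34,0],"spin": 0},{"dp": [17,-34,0],"spin": 0}]'

```text
clock: 10.15
position: [0.5295, 0.2927, 0.3012]
ee_rot: [-0.086, 0.996, 0.0, 0.0]
ft_force: [0.2, -1.0, -2.3]
grip_width: 0.412
grasp_force: 51.2
```

>>> arm_command --plan '[{"dp": [17,-34,0],"spin": 0},{"dp": [17,-34,0],"spin": 0},{"dp": [17,-34,0],"spin": 0},{"dp": [17,-32,0],"spin": 0},{"dp": [0,0,0],"spin": 0}]'

```text
clock: 10.65
position: [0.4852, 0.1453, 0.3012]
ee_rot: [-0.083, 0.997, -0.0, -0.0]
ft_force: [0.8, 0.7, -3.2]
grip_width: 0.415
grasp_force: 51.3
```

>>> arm_command --plan '[{"dp": [0,0,25],"spin": 0},{"dp": [0,0,20],"spin": 0},{"dp": [0,0,10],"spin": 0},{"dp": [0,0,5],"spin": 0},{"dp": [0,0,0],"spin": 0}]'

```text
clock: 11.15
position: [0.486, 0.1507, 0.2409]
ee_rot: [-0.086, 0.996, -0.0, -0.0]
ft_force: [0.2, -0.4, -2.8]
grip_width: 0.416
grasp_force: 51.2
```

```bash
python3 - <<'E'
from h import *
o=manip.get_obs(); print(o['position'],o['ft_force'],o['grip_width'])
a=viewer.camera('wrist'); cv2.imwrite('pics/s2.png',a)
for c in('wrist','scene'):
  if c=='scene': viewer.camera(c)
  print(c,[(np.round(d['position'],3).tolist(),round(d['score'],2)) for d in finder.find_in(c,'cob0')][:5])
E
```

```text
[0.486  0.1507 0.2409] [ 0.203  -0.4397 -2.8453] 0.4158693867551286
wrist [([0.539, 0.041, 0.024], 0.87), ([0.444, 0.165, 0.018], 0.61)]
scene [([0.477, 0.172, 0.022], 0.76), ([0.531, 0.417, -0.167], 0.64)]
```

>>> arm_command --plan '[{"dp": [0,21,0],"spin": 0},{"dp": [0,21,0],"spin": 0},{"dp": [0,21,0],"spin": 0},{"dp": [0,21,0],"spin": 0},{"dp": [0,21,0],"spin": 0}]'

```text
clock: 11.85
position: [0.4679, 0.2549, 0.2417]
ee_rot: [-0.086, 0.996, 0.0, 0.0]
ft_force: [0.0, -1.5, -2.5]
grip_width: 0.416
grasp_force: 51.6
```

>>> arm_command --plan '[{"dp": [0,21,0],"spin": 0},{"dp": [0,21,0],"spin": 0},{"dp": [0,21,0],"spin": 0},{"dp": [0,21,0],"spin": 0},{"dp": [0,21,0],"spin": 0}]'

```text
clock: 12.35
position: [0.4502, 0.3582, 0.2419]
ee_rot: [-0.086, 0.996, 0.0, 0.001]
ft_force: [0.9, 0.3, -2.2]
grip_width: 0.417
grasp_force: 51.2
```

>>> arm_command --plan '[{"dp": [0,21,0],"spin": 0},{"dp": [0,21,0],"spin": 0},{"dp": [0,0,0],"spin": 0},{"dp": [0,0,0],"spin": 0},{"dp": [0,0,-30],"spin": 0}]'

```text
clock: 12.85
position: [0.442, 0.3971, 0.2679]
ee_rot: [-0.086, 0.996, -0.003, -0.002]
ft_force: [-1.1, 0.1, -2.2]
grip_width: 0.412
grasp_force: 51.3
```

```bash
python3 - <<'E'
from h import *
o=manip.get_obs(); print(o['position'],o['ft_force'],o['grip_width'])
for c in('top','scene','wrist'):
  im=viewer.camera(c); cv2.imwrite(f'pics/s3_{c}.png',im)
  print(c,[(np.round(d['position'],3).tolist(),round(d['score'],2)) for d in finder.find_in(c,'cob0')][:5])
E
```

```text
[0.442  0.3971 0.2679] [-1.0751  0.119  -2.1525] 0.41204567233228745
top [([0.54, 0.416, -0.162], 0.73), ([0.556, 0.034, 0.019], 0.55)]
scene [([0.531, 0.42, -0.164], 0.67), ([0.456, 0.421, -0.148], 0.51), ([0.433, -0.226, 0.049], 0.19), ([0.517, 0.427, -0.086], 0.17)]
wrist [([0.426, 0.431, -0.158], 0.81)]
```

B is in the bin too. Now cob C.

>>> arm_command --plan '[{"dp": [0,0,-30],"spin": 0},{"dp": [-4.4,-38,0],"spin": 0},{"dp": [-4.4,-38,0],"spin": 0},{"dp": [-4.4,-38,0],"spin": 0},{"dp": [-4.4,-38,0],"spin": 0}]'

```text
clock: 13.65
position: [0.4861, 0.2503, 0.3001]
ee_rot: [-0.086, 0.996, -0.0, -0.001]
ft_force: [1.1, 0.0, -3.2]
grip_width: 0.415
grasp_force: 51.3
```

>>> arm_command --plan '[{"dp": [-4.4,-38,0],"spin": 0},{"dp": [-4.4,-38,0],"spin": 0},{"dp": [-4.4,-38,0],"spin": 0},{"dp": [-4.4,-38,0],"spin": 0},{"dp": [-4.4,-38,0],"spin": 0}]'

```text
clock: 14.15
position: [0.5402, 0.0669, 0.3002]
ee_rot: [-0.086, 0.996, -0.0, -0.001]
ft_force: [0.4, 0.3, -2.8]
grip_width: 0.413
grasp_force: 51.3
```

>>> arm_command --plan '[{"dp": [-4.4,-38,0],"spin": 0},{"dp": [-4,-35,0],"spin": 0},{"dp": [0,0,25],"spin": 0},{"dp": [0,0,20],"spin": 0},{"dp": [0,0,0],"spin": 0}]'

```text
clock: 14.65
position: [0.5596, -0.0021, 0.2527]
ee_rot: [-0.086, 0.996, -0.0, -0.003]
ft_force: [-0.5, 0.8, -3.0]
grip_width: 0.413
grasp_force: 51.3
```

```bash
python3 - <<'E'
from h import *
o=manip.get_obs(); print(o['position'],o['ft_force'],o['grip_width'])
for c in('top','scene','wrist'):
  im=viewer.camera(c)
  print(c,[(np.round(d['position'],3).tolist(),round(d['score'],2)) for d in finder.find_in(c,'cob0')][:5])
E
```

```text
[ 0.5596 -0.0021  0.2527] [-0.5149  0.8401 -2.9858] 0.4125313398783244
top [([0.536, 0.414, -0.16], 0.72), ([0.442, 0.422, -0.157], 0.69), ([0.538, 0.058, 0.023], 0.5)]
scene [([0.53, 0.42, -0.164], 0.77), ([0.752, 0.027, 0.072], 0.51), ([0.455, 0.42, -0.147], 0.44), ([0.551, 0.045, 0.025], 0.41)]
wrist [([0.535, 0.046, 0.023], 0.75)]
```

>>> arm_command --plan '[{"dp": [0,0,12],"spin": 0},{"dp": [0,22,0],"spin": 0},{"dp": [0,22,0],"spin": 0},{"dp": [0,22,0],"spin": 0},{"dp": [0,22,0],"spin": 0}]'

```text
clock: 15.45
position: [0.5457, 0.0857, 0.2435]
ee_rot: [-0.086, 0.996, 0.0, 0.0]
ft_force: [-0.1, -1.1, -2.6]
grip_width: 0.417
grasp_force: 51.6
```

>>> arm_command --plan '[{"dp": [0,22,0],"spin": 0},{"dp": [0,22,0],"spin": 0},{"dp": [0,22,0],"spin": 0},{"dp": [0,22,0],"spin": 0},{"dp": [0,22,0],"spin": 0}]'

```text
clock: 15.95
position: [0.5268, 0.1941, 0.2435]
ee_rot: [-0.086, 0.996, 0.0, -0.0]
ft_force: [1.0, -0.6, -2.4]
grip_width: 0.417
grasp_force: 51.6
```

```bash
python3 - <<'E'
from h import *
o=manip.get_obs(); print(o['position'],o['ft_force'],o['grip_width'])
a=viewer.camera('wrist');b=viewer.camera('scene')[150:320,150:300]
cv2.imwrite('pics/c6.png',np.hstack([cv2.resize(a,(440,400)),cv2.resize(b,(350,400),interpolation=2)]))
E
```

```text
[0.5268 0.1941 0.2435] [ 1.0458 -0.5992 -2.4095] 0.41651387043419913
```

View pics/c6.png

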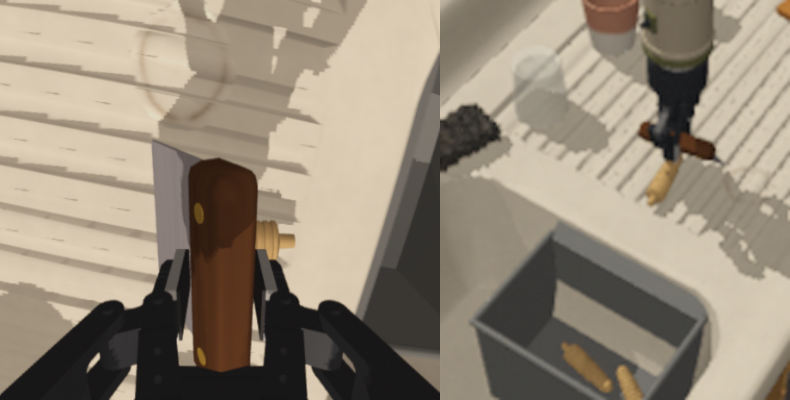

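Cob C is being pushed end-on near the middle of the blade, and two cobs are in the bin. Continuing.

>>> arm_command --plan '[{"dp": [0,21,0],"spin": 0},{"dp": [0,21,0],"spin": 0},{"dp": [0,21,0],"spin": 0},{"dp": [0,21,0],"spin": 0},{"dp": [0,21,0],"spin": 0}]'

```text
clock: 16.55
position: [0.5092, 0.2969, 0.2436]
ee_rot: [-0.086, 0.996, -0.0, 0.0]
ft_force: [0.6, -0.2, -2.4]
grip_width: 0.41
grasp_force: 52.2
```

>>> arm_command --plan '[{"dp": [0,21,0],"spin": 0},{"dp": [0,21,0],"spin": 0},{"dp": [0,21,0],"spin": 0},{"dp": [0,21,0],"spin": 0},{"dp": [0,21,0],"spin": 0}]'

```text
clock: 17.05
position: [0.4909, 0.4012, 0.2436]
ee_rot: [-0.086, 0.996, -0.0, -0.0]
ft_force: [-0.4, -0.4, -2.7]
grip_width: 0.411
grasp_force: 51.4
```

>>> arm_command --plan '[{"dp": [0,0,0],"spin": 0},{"dp": [0,0,0],"spin": 0},{"dp": [0,0,0],"spin": 0},{"dp": [0,0,-30],"spin": 0},{"dp": [0,0,-30],"spin": 0}]'

```text
clock: 17.55
position: [0.4914, 0.3991, 0.3039]
ee_rot: [-0.085, 0.996, -0.001, -0.001]
ft_force: [-0.1, 0.2, -2.6]
grip_width: 0.41
grasp_force: 51.4
```

```bash
python3 - <<'E'
from h import *
o=manip.get_obs(); print(o['position'],o['ft_force'],o['grip_width'])
for c in('top','scene','wrist'):
  im=viewer.camera(c); cv2.imwrite(f'pics/s4_{c}.png',im)
  print(c,[(np.round(d['position'],3).tolist(),round(d['score'],2)) for d in finder.find_in(c,'cob0')][:5])
E
```

```text
[0.4914 0.3991 0.3039] [-0.0928  0.2102 -2.5826] 0.41024126687899026
top []
scene [([0.537, 0.418, -0.167], 0.58), ([0.455, 0.418, -0.145], 0.43)]
wrist [([0.485, 0.46, -0.106], 0.9), ([0.44, 0.429, -0.152], 0.64), ([0.488, 0.421, -0.167], 0.52)]
```

All three cobs are in the bin. Returning to the stand.

>>> arm_command --plan '[{"dp": [0,0,-22],"spin": 0.1},{"dp": [0,0,-22],"spin": 0.1},{"dp": [0,0,-22],"spin": 0.075},{"dp": [-5.2,-36.7,0],"spin": 0},{"dp": [-5.2,-36.7,0],"spin": 0}]'

```text
clock: 18.35
position: [0.4936, 0.3258, 0.369]
ee_rot: [0.05, 0.999, -0.001, -0.0]
ft_force: [1.1, -0.3, -3.3]
grip_width: 0.414
grasp_force: 51.4
```

>>> arm_command --plan '[{"dp": [-5.2,-36.7,0],"spin": 0},{"dp": [-5.2,-36.7,0],"spin": 0},{"dp": [-5.2,-36.7,0],"spin": 0},{"dp": [-5.2,-36.7,0],"spin": 0},{"dp": [-5.2,-36.7,0],"spin": 0}]'

```text
clock: 18.85
position: [0.5006, 0.1392, 0.3688]
ee_rot: [0.051, 0.999, -0.0, -0.001]
ft_force: [0.2, -0.5, -2.8]
grip_width: 0.414
grasp_force: 51.4
```

>>> arm_command --plan '[{"dp": [-5.2,-36.7,0],"spin": 0},{"dp": [-5.2,-36.7,0],"spin": 0},{"dp": [-5.2,-36.7,0],"spin": 0},{"dp": [-5.2,-36.7,0],"spin": 0},{"dp": [-5.2,-36.7,0],"spin": 0}]'

```text
clock: 19.35
position: [0.5075, -0.0459, 0.369]
ee_rot: [0.051, 0.999, -0.0, -0.001]
ft_force: [-0.2, -0.0, -3.4]
grip_width: 0.413
grasp_force: 51.4
```

>>> arm_command --plan '[{"dp": [-5.2,-36.7,0],"spin": 0},{"dp": [-5.2,-36.7,0],"spin": 0},{"dp": [0,0,0],"spin": 0},{"dp": [0,0,0],"spin": 0}]'

```text
clock: 19.75
position: [0.5104, -0.1191, 0.369]
ee_rot: [0.053, 0.999, -0.0, -0.001]
ft_force: [1.1, 0.8, -2.8]
grip_width: 0.415
grasp_force: 51.4
```

```bash
python3 - <<'E'
from m import *
o=manip.get_obs(); print(o['position'],o['ee_rot'],o['ft_force'],o['grip_width'],o['joint_pos'])
np.save('w5.npy',np.r_[o['position'],o['ee_rot']]);im=viewer.camera('wrist');cv2.imwrite('pics/w5raw.png',im)
print([(np.round(d['position'],3).tolist(),round(d['score'],2)) for t in('slot_block','scraper') for d in finder.find_in('wrist',t)])
# rectify top face plane of block and print grey profiles
p=np.load('p.npy')
for n in('w4','w5'):
    v=np.load(n+'.npy');c=cam('wrist',dict(position=v[:3],ee_rot=v[3:]));I=cv2.cvtColor(cv2.imread(f'pics/{n}raw.png'),6)
    xs=np.arange(-26,28,2);ys=np.array([-60,-55,-50,-40,-20,0,20,40,50,55,60])
    X,Y=np.meshgrid(xs,ys);m=proj(c,blk(p,np.stack([X,Y,0*X+74],-1))).astype(np.float32)
    G=cv2.remap(I,m[...,0],m[...,1],1);print(n,xs)
    for y,g in zip(ys,G): print(y,g)
E
```

```text
[ 0.5104 -0.1191  0.369 ] [ 0.0525  0.9986 -0.0001 -0.0009] [ 1.1061  0.8266 -2.8346] 0.4145711250735955 [-0.5094  0.1451  0.7176  1.8075 -0.1006  1.2278  1.7028]
[([0.496, -0.22, 0.087], 0.55), ([0.489, -0.121, 0.225], 0.8)]
w4 [-26 -24 -22 -20 -18 -16 -14 -12 -10  -8  -6  -4  -2   0   2   4   6   8
  10  12  14  16  18  20  22  24  26]
-60 [ 94  93  96 108 143 145 146 145 144 143 139 136 133 131 127 129 126 121
 127 143 142 138 131 126 124 117  96]
-55 [ 79  86  95 111 145 145 146 146 144 142 140 141 141 131 119 105  97  99
  98 143 142 138 130 126 125 117  95]
-50 [104 103 103 108 113 145 147 146 143 142 141 141 141 110  91  71  82  99
  99 143 142 138 130 125 124 117  96]
-40 [ 97  96 106 120 126 128 126 126 136 142 141 141 141 110  95  72  81  99
 100 142 141 137 130 125 124 119  96]
-20 [114 126 125 127 126 127 126 125 137 142 140 140 141 108  89  72  84  99
  99 142 140 137 129 125 123 117  95]
0 [126 126 125 126 126 126 126 126 133 141 140 140 141 105  91  73  83  99
  99 140 139 135 129 124 123 115  95]
20 [126 125 124 126 125 126 125 124 132 141 140 140 140 105  90  73  83 
[... 1169 characters left out ...]
 124 123 115  96]
0 [ 99  99 117 138 138 141 146 145 143 141 140 140 135  92  73  73  98  97
 101 141 140 135 128 124 122 111  97]
20 [146 147 143 139 138 141 146 145 142 141 140 140 133  92  72  73  98  97
 100 141 138 134 127 123 122 111  96]
40 [ 94  99 160 140 139 139 138 140 142 141 140 140 130  87  71  72  98  95
 101 139 137 132 127 123 122 110  98]
50 [208 208 183 140 140 140 139 140 142 140 140 140 129  77  74  75  98  96
 104 138 135 132 127 123 122 112 129]
55 [211 211 180 140 140 140 139 140 142 140 140 140 116 103  92 101  91  95
 103 137 135 131 127 123 122 111 162]
60 [211 211 185 140 140 140 139 140 142 141 128 117 132 106  98  93  98  83
 102 137 135 131 127 123 121 112 189]
```

```bash
cat >> m.py <<'E'
def unproj_plane(c,px,p,z):  # model coords (x,y) on block plane z (mm)
    r=least_squares(lambda q:proj(c,blk(p,[q[0],q[1],z]))-px,[0,0]);return r.x
E
python3 - <<'E'
from m import *
p=np.load('p.npy')
for n in('w4','w5'):
    v=np.load(n+'.npy');c=cam('wrist',dict(position=v[:3],ee_rot=v[3:]));I=cv2.cvtColor(cv2.imread(f'pics/{n}raw.png'),6)
    q=cv2.cornerSubPix(I,np.array([[[176,136]]],np.float32),(6,6),(-1,-1),(3,50,.01)).ravel()
    h=v[:3]-np.array([.5096,-.1936,.2818]);F=frame(p[3]);d=h@F*1000
    print(n,'corner',q,'tcp rel home in block axes',d,'corner model',unproj_plane(c,q,p,18+d[2]))
    def prof(P): m=proj(c,blk(p,P)).astype(np.float32);return cv2.remap(I,m[None,:,0],m[None,:,1],1)[0]
    f=lambda y,x:np.c_[0*y+x,y,0*y+74]
    for y0,y1,x in((-80,-66,-14),(66,80,16),(-66,-48,3),(48,66,3)):
        ys=np.arange(y0,y1+.1,1.);print(x,y0,prof(f(ys,x)))
    xs=np.arange(-2,13,.5)
    for y in(-40,0,40): print('x-2..',prof(np.c_[xs,0*xs+y,0*xs+74]))
a,b=[cv2.imread(f'pics/{n}raw.png').astype(int) for n in('w4','w5')]
d=np.abs(a-b).max(2)[150:380,225:290];print('bar diff',np.median(d),(d>25).mean())
E
```

```text
w4 corner [175.4822 133.618 ] tcp rel home in block axes [-2.3883 -1.0606 89.4148] corner model [ -0.1626 -49.9428]
-14 -80 [157 156 156 156 156 156 156 153 123 141 146 146 146 146 146]
16 66 [130 130 130 130 130 130 130 131 145 184 206 207 206 206 205]
3 -66 [140 140 140 140 139 139 127 115 112 111 111 111  83  77  78  78  73  73
  74]
3 48 [ 75  74  75  74  74  79  87  93  94  94  94  93  97 109 117 123 131 135
 135]
x-2.. [141 140 138 122 110 102 101  98  95  91  82  74  72  71  72  74  81  90
  98  98  99  99  97  97 100 108 124 136 142 144]
x-2.. [141 139 131 116 105  97  96  95  91  81  77  75  73  73  73  74  83  94
  99 100  99  97  96  96  99 111 125 137 140 141]
x-2.. [138 137 126 114 102  97  93  83  77  75  74  73  72  70  69  75  84  98
 100  99  97  94  92  90  97 111 127 136 138 138]
w5 corner [176. 136.] tcp rel home in block axes [-20.579   -7.7268 112.5689] corner model [-18.5596 -55.7098]
-14 -80 [157 156 156 156 157 156 152 119 101 135 146 146 146 146 146]
16 66 [131 130 130 131 130 130 130 132 150 181 200 186 132  66  32]
3 -66 [140 140 140 140 140 139 129 116 112 110 109 104  79  74  74  74  73  74
  74]
3 48 [ 74  74  75  74  75  77  85  93  94  94  94  93  93 105 114 122 132 135
 136]
x-2.. [138 129 117 105  98  90  81  75  73  72  74  74  74  75  81  89  98  99
  99  98  99  98  98  98 104 115 129 138 143 143]
x-2.. [135 126 113 100  92  84  78  75  73  72  72  72  73  78  85  95  98 100
  99  98  97  96  96  96 101 115 133 139 141 141]
x-2.. [130 120 107  95  87  80  74  73  71  71  71  71  72  75  80  90  98  99
  99  97  95  93  89  93 101 118 130 138 139 139]
bar diff 1.0 0.007290969899665552
```

The scraper hasn't moved in the grip. The blade edge sits within 2 mm of where it should be relative to the slot, so I'll correct that and approach the mouth.

>>> arm_command --plan '[{"dp": [-7,-17,-10],"spin": 0},{"dp": [0,-10,17.3],"spin": 0},{"dp": [0,-10,17.3],"spin": 0},{"dp": [0,0,0],"spin": 0},{"dp": [0,0,0],"spin": 0}]'

```text
clock: 20.4
position: [0.5142, -0.1549, 0.3455]
ee_rot: [0.051, 0.999, 0.0, -0.0]
ft_force: [0.2, -0.2, -2.0]
grip_width: 0.416
grasp_force: 51.4
```

```bash
cat > rel.py <<'E'
from m import *
p=np.load('p.npy');o=manip.get_obs();print('rel home block axes',(o['position']-np.array([.5096,-.1936,.2818]))@frame(p[3])*1000,o['ee_rot'],o['ft_force'],o['torque'],o['grip_width'],o['clock'])
E
python3 - <<'E'
from rel import *
im=viewer.camera('wrist');cv2.imwrite('pics/w6raw.png',im);c=cam('wrist',o);I=cv2.cvtColor(im,6)
q=cv2.cornerSubPix(I,np.array([[[175.5,133.6]]],np.float32),(5,5),(-1,-1),(3,50,.01)).ravel()
d=(o['position']-np.array([.5096,-.1936,.2818]))@frame(p[3])*1000
print(q,unproj_plane(c,q,p,18+d[2]),unproj_plane(c,[175.5,133.6],p,18+d[2]))
E
```

```text
rel home block axes [-1.8834  0.1471 74.6172] [ 0.051   0.9987  0.0001 -0.0003] [ 0.1853 -0.1532 -2.0453] [ 0.1247 -0.0624 -0.0293] 0.4159370824242976 20.4
[176.7236 133.3478] [ -0.4241 -49.0639] [  0.3689 -48.9541]
```

>>> arm_command --plan '[{"dp": [0,-0.9,-0.5],"spin": 0},{"dp": [0,-4,6.9],"spin": 0},{"dp": [0,-4,6.9],"spin": 0},{"dp": [0,-4,6.9],"spin": 0},{"dp": [0,0,0],"spin": 0}]'

```text
clock: 20.95
position: [0.5121, -0.1694, 0.3239]
ee_rot: [0.052, 0.999, -0.0, -0.001]
ft_force: [-0.3, -0.2, -2.3]
grip_width: 0.414
grasp_force: 51.4
```

```bash
python3 rel.py; python3 - <<'E'
from h import *
a=viewer.camera('wrist');b=viewer.camera('scene')[90:190,270:370]
cv2.imwrite('pics/c7.png',np.hstack([cv2.resize(a,(480,400)),cv2.resize(b,(320,400),interpolation=2)]))
E
```

```text
rel home block axes [-0.0298 -0.2594 48.6508] [ 0.052   0.9986 -0.0001 -0.001 ] [-0.3141 -0.1672 -2.3195] [ 0.0292 -0.0048  0.0156] 0.41446263964394425 20.95
```

The edge is 7 mm into the mouth with no contact force. Continuing.

>>> arm_command --plan '[{"dp": [0,-2.6,5.5],"spin": 0},{"dp": [0,-3,5.2],"spin": 0},{"dp": [0,-3,5.2],"spin": 0},{"dp": [0,0,0],"spin": 0}]'

```text
clock: 21.45
position: [0.5115, -0.1779, 0.3085]
ee_rot: [0.052, 0.999, -0.0, -0.0]
ft_force: [1.1, -1.0, -2.9]
grip_width: 0.418
grasp_force: 52.2
```

```bash
python3 rel.py
```

```text
rel home block axes [-0.2859  0.092  31.0443] [ 0.0518  0.9987 -0.0003 -0.0004] [ 1.1171 -1.0412 -2.8873] [-0.4251 -0.0132  0.0053] 0.4176813813575947 21.45
```

Inside with little force (1 N). I'll go on to near home.

>>> arm_command --plan '[{"dp": [0,-3,5.2],"spin": 0},{"dp": [0,-3,5.2],"spin": 0},{"dp": [0,-3,5.2],"spin": 0},{"dp": [0,-3,5.2],"spin": 0},{"dp": [0,0,0],"spin": 0}]'

```text
clock: 21.95
position: [0.5105, -0.1906, 0.2881]
ee_rot: [0.052, 0.999, -0.001, 0.0]
ft_force: [1.4, -5.8, -1.7]
grip_width: 0.413
grasp_force: 53.4
```

```bash
python3 rel.py
```

```text
rel home block axes [0.4523 0.5506 7.0172] [ 0.052   0.9986 -0.0008  0.0004] [ 1.4029 -5.8068 -1.7311] [-1.6524 -0.357   0.1452] 0.41285337673829686 21.95
```

>>> arm_command --plan '[{"dp": [0,-1.5,3.5],"spin": 0},{"dp": [0,-1,2.2],"spin": 0},{"dp": [0,0,0],"spin": 0}]'

```text
clock: 22.25
position: [0.5105, -0.1934, 0.2833]
ee_rot: [0.052, 0.999, -0.001, 0.001]
ft_force: [1.1, -7.2, 5.1]
grip_width: 0.413
grasp_force: 55.0
```

```bash
python3 rel.py
```

```text
rel home block axes [0.4617 0.8749 1.4713] [ 0.0521  0.9986 -0.0011  0.001 ] [ 1.0676 -7.2035  5.0675] [-1.9767 -0.0738  0.049 ] 0.4128974347808814 22.25
```

>>> arm_command --plan '[{"dp": [0,-1,2],"spin": 0},{"dp": [0,-1,2],"spin": 0},{"dp": [0,0,0],"spin": 0}]'

```text
clock: 22.55
position: [0.5108, -0.1946, 0.2819]
ee_rot: [0.052, 0.999, 0.001, 0.001]
ft_force: [-13.5, 3.9, 39.8]
grip_width: 0.413
grasp_force: 60.2
```

```bash
python3 rel.py
```

```text
rel home block axes [ 0.822   1.2927 -0.3744] [0.0517 0.9987 0.0007 0.0014] [-13.4898   3.9353  39.7578] [ 0.1793  2.9194 -0.0989] 0.4132142365401935 22.55
```

The edge is on the slot floor: 40 N and 0 mm left. I'll relax the press and open.

>>> arm_command --plan '[{"dp": [0,1,-2.5],"spin": 0},{"dp": [0,0,0],"spin": 0}]'

```text
clock: 22.75
position: [0.5105, -0.194, 0.2824]
ee_rot: [0.052, 0.999, -0.001, 0.001]
ft_force: [-2.8, -5.4, 11.7]
grip_width: 0.412
grasp_force: 55.8
```

>>> arm_command --plan '[{"dp": [0,0,0],"spin": 0},{"dp": [0,0,0],"spin": 0},{"dp": [0,0,0],"spin": 0},{"dp": [0,0,0],"spin": 0},{"dp": [0,0,0],"spin": 0}]' --grip -1

```text
clock: 23.25
position: [0.5102, -0.1925, 0.2811]
ee_rot: [0.051, 0.999, 0.0, -0.0]
ft_force: [-0.6, 0.7, 0.5]
grip_width: 1.001
grasp_force: 0.0
```

>>> arm_command --plan '[{"dp": [0,0,-20],"spin": 0},{"dp": [0,0,-30],"spin": 0},{"dp": [0,0,-35],"spin": 0},{"dp": [9,22,-40],"spin": 0},{"dp": [9,22,0],"spin": 0}]'

```text
clock: 23.75
position: [0.4974, -0.1479, 0.4109]
ee_rot: [0.053, 0.999, -0.0, 0.004]
ft_force: [0.2, 0.1, -0.3]
grip_width: 0.999
grasp_force: 0.0
```

>>> arm_command --plan '[{"dp": [0,0,0],"spin": 0},{"dp": [0,0,0],"spin": 0}]'

```text
clock: 23.95
position: [0.4968, -0.1468, 0.4061]
ee_rot: [0.051, 0.999, 0.0, 0.0]
ft_force: [0.4, -0.8, 0.3]
grip_width: 0.998
grasp_force: 0.0
```

```bash
python3 rel.py; python3 - <<'E'
from h import *
o=manip.get_obs();a=viewer.camera('wrist');cv2.imwrite('pics/w8raw.png',a);print(o['position'])
b=viewer.camera('scene');t=viewer.camera('top')
for n in('scraper','mug','glass','jar','cob0'): print(n,[(c,np.round(d['position'],3).tolist(),round(d['score'],2)) for c in('wrist','scene','top') for d in finder.find_in(c,n)[:3]])
R=lambda i,w,h:cv2.resize(i,(w,h),interpolation=cv2.INTER_CUBIC)
top=np.hstack([R(a[80:300,80:300],400,400),R(b[110:180,285:355],400,400)])
cv2.imwrite('pics/final.png',np.vstack([top,np.hstack([R(cv2.imread('pics/w1raw.png')[80:300,80:300],200,200),R(b[240:350,155:275],220,200),R(t[90:290,80:420],380,200)])]))
E
```

```text
rel home block axes [ 23.1623 -18.0966 130.1958] [0.0507 0.9987 0.0003 0.    ] [ 0.4488 -0.8399  0.2808] [-0.0033  0.0043 -0.0118] 0.9984475614490486 23.95
[ 0.4968 -0.1468  0.4061]
scraper [('wrist', [0.502, -0.192, 0.136], 0.74), ('scene', [0.502, -0.182, 0.138], 0.77), ('top', [0.705, -0.104, 0.082], 0.72), ('top', [0.514, 0.472, -0.127], 0.62)]
mug [('wrist', [0.784, 0.039, 0.069], 0.72), ('scene', [0.751, 0.024, 0.07], 0.67), ('top', [0.451, 0.478, -0.165], 0.34)]
glass [('wrist', [0.733, 0.164, 0.015], 0.58), ('wrist', [0.782, 0.037, 0.069], 0.47), ('wrist', [0.481, -0.228, 0.097], 0.17), ('scene', [0.752, 0.207, 0.068], 0.68)]
jar [('wrist', [0.687, -0.102, 0.064], 0.76), ('scene', [0.707, -0.083, 0.065], 0.79), ('scene', [0.474, -0.21, 0.081], 0.33), ('top', [0.705, -0.101, 0.081], 0.82)]
cob0 [('scene', [0.455, 0.421, -0.146], 0.5), ('scene', [0.531, 0.418, -0.163], 0.49), ('top', [0.45, 0.477, -0.165], 0.61), ('top', [0.441, 0.423, -0.155], 0.58), ('top', [0.532, 0.412, -0.161], 0.54)]
```

View pics/final.png

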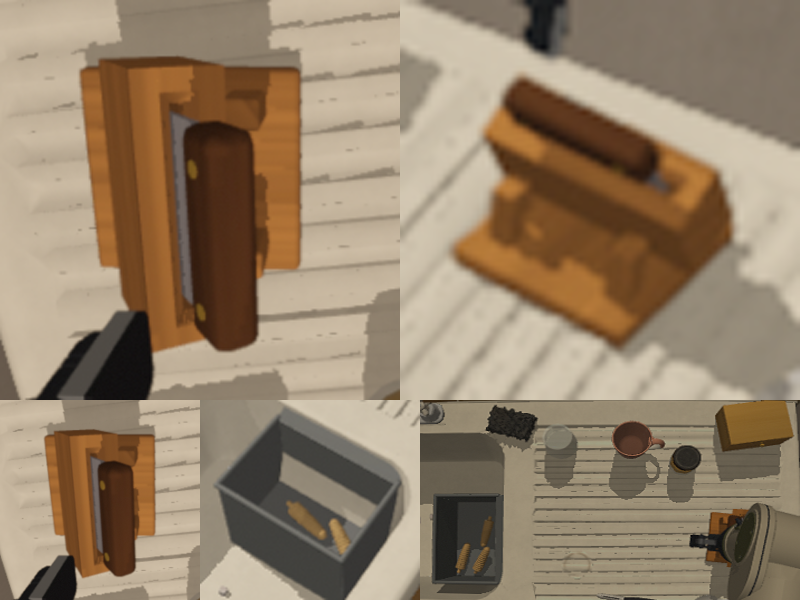

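The scraper is seated as it was at the start, all three cobs lie in the bin, the bystanders haven't moved, and the arm is clear. Handing in.

```bash
python3 -c "
from workcell import manip
print(manip.hand_in())"
```

```text
the job is handed in; nothing more can be done
None
```

I pushed all three cobs into the scrap bin with the scraper, put it back in the slot down to the floor, let go, and handed the job in at about 24 s; the mug, glass and jar are where they were.

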